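# Hang the ring hanger on the drip rail

### The job

The rinsed rings have to drain. Pick up the roller hanger (the longer of the two steel ring holders, open below, with a flat bar grip) by its black grip, set it astride the high half of the sloped rail, and let go so that it rolls down by itself and comes to rest against the stop plate, sitting straight on the rail. Do not guide or push it down the lower half of the rail, and leave the other holder (short, closed below, round knob) where it stands.

Things in the scene. Friction and masses are not known exactly. Their poses are not given: they have to be found in the camera images.
- hanger_mid (a point): Centre of the roller hanger, 53 mm up its 106 mm: steel upside-down U, 70 mm long (x), 50 wide (y; feet 72), ends alike. Gap between walls 42 in y, open below and at both ends; walls reach 53 below this point. Two free rollers at x = -22, +22, undersides 10 below. Black grip block on the roof: 40 long in x, 14 thick in y, 15 to 53 above this point. Close on it along y. About 0.3 kg.
- rail_load (a point): Mid-line of the rail's flat top, 80 mm from its high end: a good place to set the hanger. Axes: x downhill along the rail (8 degrees below level), y across, z square to the top. Fixed aluminium bar 360 mm long, 20 wide, 25 deep, top 110 to 160 mm over the bench, open from above and on both sides; two posts below, no wider than the bar, let the hanger pass.
- rail_stop (a point): Mid-line of the rail's top at the face of the stop plate (50 mm wide, 50 tall) near the low end, 250 mm downhill of rail_load; same axes. Resting against it, the hanger's centre is 35 mm uphill of this point and 10 mm above the rail's top. Let go on the high half, the hanger starts by itself and arrives within about 2 s.
- stand_mid (a point): Centre of the other holder, half-way up (104 mm tall): plain steel ring stand without rollers, 44 mm long (x), 64 mm wide (y), with a closed base plate and a round black knob, 28 mm across, on top. To be left alone.
There are look-alikes about, which are no part of the job. What is shaped like the part that bears hanger_mid but blue or purple is not meant.

How it is judged (in metres and radians):
On the way:
1. the hanger sits astride the high half of the rail, its centre 150 to 320 mm uphill of the stop (x of hanger_mid in the frame of rail_stop between -0.32 and -0.15 m and y of hanger_mid in the frame of rail_stop between -0.02 and 0.02 m and z of hanger_mid in the frame of rail_stop between 0 and 0.024 m and angle between the x axis of hanger_mid and the x axis of rail_stop, either way round below 0.35 rad and contact force between hanger and rail above 0.2 N).
At the end, for the whole second after the job is handed in: The hanger is at rest astride the rail against the stop: its centre at most 50 mm from the stop's face and 20 mm from the rail's middle line, rollers down on the rail, within 20 degrees of the rail's direction and 11 degrees of square to its top; the other holder within 30 mm of its start (x of hanger_mid in the frame of rail_stop between -0.05 and -0.015 m and y of hanger_mid in the frame of rail_stop between -0.02 and 0.02 m and z of hanger_mid in the frame of rail_stop between 0 and 0.022 m and angle between the x axis of hanger_mid and the x axis of rail_stop, either way round below 0.35 rad and angle between the z axis of hanger_mid and the z axis of rail_stop, either way round below 0.2 rad and linear speed of hanger below 0.02 m/s and distance of stand_mid from where it was at the start of the episode below 0.03 m); the robot touches nothing.
It fails at once if the robot touches the hanger while it is on the lower part of the rail (centre less than 120 mm from the stop) (x of hanger_mid in the frame of rail_stop between -0.12 and 0 m and y of hanger_mid in the frame of rail_stop between -0.025 and 0.025 m and z of hanger_mid in the frame of rail_stop between -0.01 and 0.03 m and contact force between any of the fingers, the arm and hanger above 0.5 N).
It fails at once if the other holder is moved more than 30 mm (distance of stand_mid from where it was at the start of the episode above 0.03 m).
It also fails if it takes over 35 s, if anything falls off the work surface, if the arm or the gripper's body presses on something with over 40 N, if the wrist force passes 120 N, or if a joint passes its speed limit or range.

### The arm

A 6-joint arm with a two-finger parallel gripper is mounted at the origin on the work surface. World frame = base frame: x ahead of the robot, y to its left, z up, the work surface at z = 0. Lengths are in mm, angles in degrees, forces in N, time in s.
With the tool pointing down it reaches from about 275 to 725 mm from the base axis. Payload 5.6 kg.
Tool frame: the origin (TCP) lies midway between the tips of the shut fingers; the grasp point (between the pads) lies behind it (env.hold_point_z is the z of the grasp point in the tool frame, in mm); z points along the fingers, y is the line along which they close (so a half turn about z gives the same grasp; the last joint's range is limited). The gripper opens to 85 mm and grips with 20 to 120 N. Pads are 22 mm wide; open, the fingers measure 114 mm over their backs; the gripper's body (76 mm by 85 mm) begins 54 mm behind the grasp point. The pads swing forward as they close: fully open they stand 13 mm farther back than shut.
Start: joints at [83.342, 14.616, 6.199, 0, -81.583, -16.306], TCP at [214.558, 506.417, 231.283] pointing down, gripper open.
Joint ranges: [-168.99, 168.99], [-69.2, 112.95], [-62.41, 85.93], [-164.36, 98.24], [-168.68, -3.75], [-174.98, 174.98]. Speed limits (degrees/s): [147.25, 147.25, 180, 180, 180, 180].

### API

Orientations are given as a 3x3 rotation matrix whose columns are the frame's x, y, z axes.
In Python, from bench import readout, capture, camera_info, close_job, spotter, env gives the robot as it stands.
- The arm moves only by the shell command python3 -m inch 'ROWS' [OPENING]. ROWS is JSON, a list of rows, each a list of 4 numbers: the shift along the tool's x, y, z scaled (see below), then the turn about the tool's z scaled (see below). A call has 1 to 5 rows; each row shifts and turns the commanded pose from where the row before left it, along the tool's axes as they then stand; what a row does not reach is not made up. The controller multiplies each number of a shift by 0.02 m and each number of a turn by 0.12 rad. A row lasts 1/12 s, in which the tool goes at most 41.7 mm and 7.16 degrees, less where a joint would pass 70% of its speed; a pose out of reach is approached as far as the arm can. A call with a number of a shift or a turn outside -1 to 1 is refused whole. A call with a gripper value outside its range is refused whole. OPENING is the finger opening in mm, from 0 to 85.4, set as the call begins (- or left out, the last holds). The fingers move at their own pace and stop on an object; the grip force is fixed at half the most. Time passes only in rows, so rows that do not move let the fingers close. It gives the time, the measured TCP pose, the force, the opening and the grip force at its end, in the units of the state.
- readout.read_state(): the state, without advancing time (a new reading comes with each control period).
- capture(name): name is "scene" or "top" or "wrist"; returns the picture (384x512x3 uint8, red, green, blue); there is no depth.
- camera_info(name): a dict with "vertical_fov" (degrees; the focal length in pixels is half the picture's height over the tangent of half this angle, whatever the lens; pixels are square), "cx", "cy" (the principal point, pixels), "R" (3x3) and "t" (3): a world point X has camera coordinates R X + t. Camera axes: x right, y down, z forward; pixel columns grow to the right and rows downward; lengths in mm; the calibration is good to about 2 mm. A picture is of the moment at which its call begins: read the wrist's pose just before it. camera_info takes no time and is no camera call; for the wrist camera it gives the pose at the moment of the call.
- close_job(): hands the job in; it is judged then, once.
Trained networks look in the newest picture that a camera, given by its name, has taken for a name from the list of things; names that differ only in an ending like _2 or _b are one class to them, and where a whole thing is asked for, a point or a joint stands for the part that bears it (a point fixed in the world has none). Each returns a list of dicts, best first, with "score" (0 to 1); they miss things now and then, are a little off and sometimes report something else, mostly with a low value. They report only what shows in the picture. A call takes as long as a camera call. They do not tell look-alikes from the thing itself.
- spotter.masks_of(camera, name): "pixels" (384x512 bool, what is visible of it) and "centre" ([column, row] in pixels, amid what is visible of it).
- spotter.spot_point(camera, name): "centre" ([column, row] in pixels: a listed point, or the origin of a listed thing).
The state is a dict: "time": time; "q": joint angles; "joint_vel": joint speeds; "effort": joint torques, N m; "tcp_pos": TCP position; "tool_rot": TCP orientation; "force": force on the tool from outside, world axes, zero at the start; "wrist_torque": the same for the moment, N m; "grip_width": finger opening in mm; "finger_force": force on a finger pad.
Only numpy, scipy, OpenCV 4.12 (cv2) and the standard library are available. Lean on these libraries where they do the work, as an engineer would, in place of code of your own. Each camera call takes 0.05 s, during which the arm holds its last target. There are 200 camera calls.

## Working session

There is one attempt and no reset: what is moved stays moved. The work goes in short steps, Python scripts to look and compute and a shell command to move; the robot and the scene stay as the last step left them, time stands still between calls to the robot, and variables do not carry over. Pictures are saved under pics/ and viewed, at most 10 in all, crops included, and the job is handed in when it is done.

```bash
mkdir -p pics; cat > h.py <<'E'
import numpy as np, cv2, json
from bench import readout, capture, camera_info, close_job, spotter, env
def tri(obs):
    A=[];b=[]
    for ci,(u,v) in obs:
        f=192/np.tan(np.radians(ci["vertical_fov"])/2)
        R=np.array(ci["R"]);t=np.array(ci["t"])
        for k,(p,c) in enumerate(((u,ci["cx"]),(v,ci["cy"]))):
            a=(p-c)/f; A.append(R[k]-a*R[2]); b.append(a*t[2]-t[k])
    X,r,_,_=np.linalg.lstsq(np.array(A),np.array(b),rcond=None); return X,np.sqrt(r)
def proj(ci,X):
    f=192/np.tan(np.radians(ci["vertical_fov"])/2)
    c=np.array(ci["R"])@np.array(X)+np.array(ci["t"]); return f*c[0]/c[2]+ci["cx"],f*c[1]/c[2]+ci["cy"]
E
cat > a.py <<'E'
from h import *
ims=[]
for c in("scene","top"):
    im=capture(c).copy(); ims.append(im)
    for n in("hanger_mid","rail_load","rail_stop","stand_mid"):
        for d in spotter.spot_point(c,n)[:4]:
            print(c,n,np.round(d["centre"],1),round(d["score"],2))
    ci=camera_info(c); print(ci)
    cv2.imwrite(f"pics/{c}0.png",cv2.resize(im[:,:,::-1],(800,600)))
print(env.hold_point_z, readout.read_state())
E
python3 a.py
```

```text
scene hanger_mid [204.7 132.7] 0.86
scene hanger_mid [192.3 175.2] 0.84
scene hanger_mid [202.5 217.7] 0.78
scene hanger_mid [158.6 151. ] 0.66
scene rail_stop [340.1 222. ] 0.64
scene rail_stop [248.1 161.4] 0.6
scene stand_mid [250.9 159.1] 0.85
{'vertical_fov': 42.40021423192477, 'cx': 245.50552814074516, 'cy': 191.6389147317133, 'R': array([[-0.78528598,  0.61906596,  0.00912547],
       [ 0.52970561,  0.67941677, -0.50774483],
       [-0.32052754, -0.39389109, -0.86145917]]), 't': array([ 499.54831703, -148.40214704, 1482.04038513])}
top hanger_mid [322.5 169.9] 0.86
top hanger_mid [365.3 216.7] 0.77
top hanger_mid [267.2 151.2] 0.68
top hanger_mid [381.4 161.3] 0.61
top rail_load [153.9 135.2] 0.66
top rail_stop [157.7 249.6] 0.88
top stand_mid [298.7 233.7] 0.55
{'vertical_fov': 56.97661774596046, 'cx': 250.6063683731631, 'cy': 192.967058404014, 'R': array([[ 0.02737947, -0.99914301, -0.03104216],
       [-0.99500478, -0.02425751, -0.09683523],
       [ 0.09599923,  0.0335384 , -0.99481623]]), 't': array([-125.2203056 ,  548.92131858,  832.34411724])}
-18.700000000000003 {'time': 0.5, 'q': array([ 8.33426291e+01,  1.46162520e+01,  6.19613362e+00, -1.57115094e-03,
       -8.15852665e+01, -1.63069905e+01]), 'joint_vel': array([-0.04751122, -0.09018221,  0.00431358,  0.05249306,  0.00515182,
        0.08279514]), 'effort': array([ 8.58177609e-04, -3.86052525e+01,  2.37892807e+01,  5.36417887e+00,
       -1.04007697e-03,  8.53013766e-07]), 'tcp_pos': array([214.54264106, 506.38269359, 231.25543028]), 'tool_rot': array([[ 9.20746148e-01, -3.90162183e-01, -3.78392432e-05],
       [-3.90162185e-01, -9.20746144e-01, -9.02043134e-05],
       [ 3.53974565e-07,  9.78187159e-05, -9.99999995e-01]]), 'force': array([0.52890073, 0.11220038, 0.14763725]), 'wrist_torque': array([ 0.00799433,  0.00872257, -0.0146011 ]), 'finger_force': 0.0, 'grip_width': 85.31504146307213}
```

View pics/scene0.png

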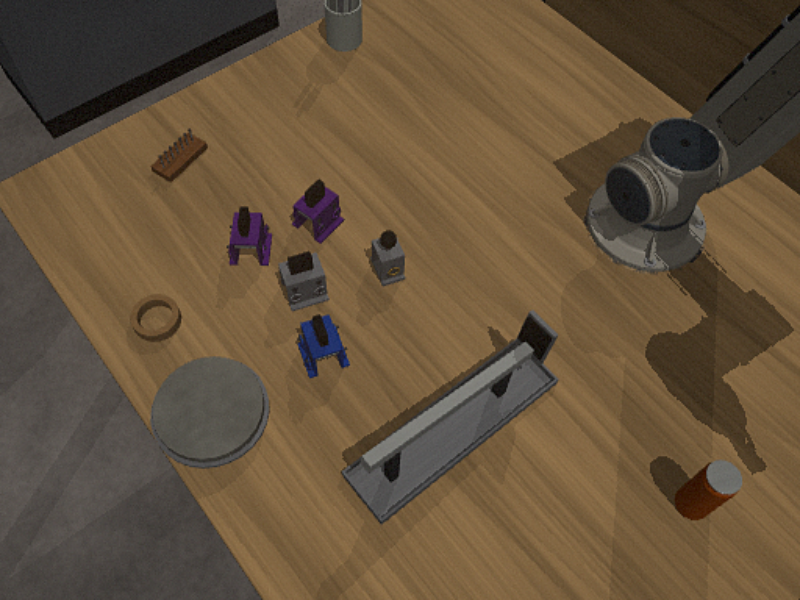

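View pics/top0.png

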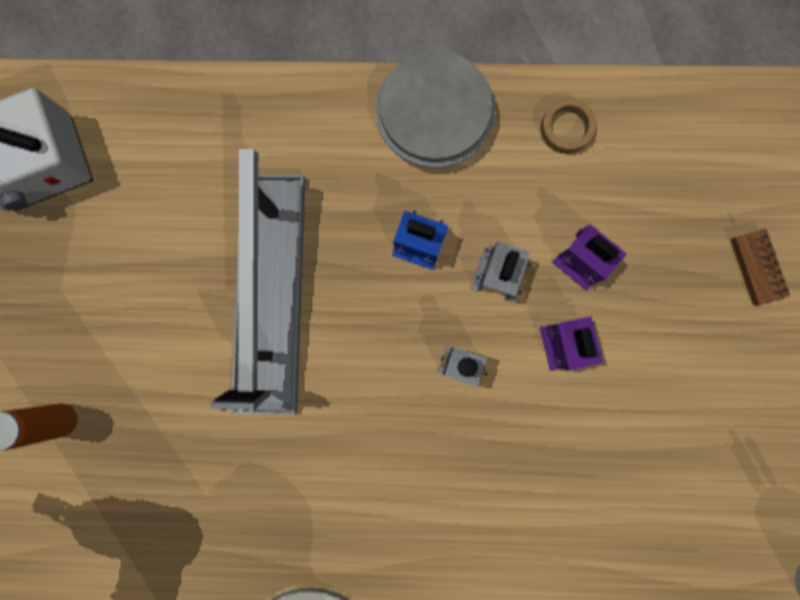

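The scene view shows the grey hanger at (300,278) of 800x600, between the blue one and two purple ones. The stand is at (388,258), and the rail runs from its high end at (368,462) to the stop at (530,350). The top view agrees: hanger (505,268), stand (465,366), rail from (248,150) to (245,391).

```bash
python3 - <<'E'
from h import *
s,t=camera_info("scene"),camera_info("top"); k=.64
P=lambda a,b:tri([(s,a),(t,b)])
for n,a,b in [("hanger",(192.3,175.2),(322.5,169.9)),("stand",(250.9,159.1),(298.7,233.7)),("stop",(340.1,222),(157.7,249.6)),
 ("highend",(368*k,461*k),(248*k,150*k)),("lowend",(533*k,349*k),(246*k,391*k)),
 ("griptop_hanger",(300*k,256*k),(510*k,264*k)),("blue_grip",(320*k,326*k),(421*k,230*k)),("purple_grip",(316*k,189*k),(584*k,343*k)),("purple2",(243*k,219*k),(602*k,246*k))]:
    X,r=P(a,b);print(n,X.round(1),r.round(4))
E
```

```text
hanger [ 605.4 -276.5   58.5] [2.659]
stand [ 453.2 -219.4   65.7] [9.2647]
stop [412.8  87.1 106.2] [5.0318]
highend [739.4  88.1 154.7] [4.7844]
lowend [410.7  89.6 100. ] [5.5171]
griptop_hanger [ 600.  -277.2  107.8] [1.567]
blue_grip [ 648.8 -152.4   96.3] [0.804]
purple_grip [ 492.6 -380.7  102.5] [1.4133]
purple2 [ 630.5 -408.3   97.7] [1.2685]
```

```bash
python3 -m inch '[[1,0.86,-0.5,0],[1,0.86,-0.5,0],[1,0.86,-0.5,0],[1,0.86,-0.5,0],[1,0.86,-0.5,0]]' 85 >/dev/null; python3 -m inch '[[1,0.86,0,0],[1,0.86,0,0],[1,0.86,0,0],[1,0.86,0,0],[1,0.86,0,0]]' ; python3 -m inch '[[1,0.86,0,0],[1,0.86,0,0],[1,0.86,0,0],[1,0.86,0,0],[1,0.86,0,0]]'|tail -3;  python3 -m inch '[[1,0.86,0,0],[1,0.86,0,0],[1,0.86,0,0],[1,0.86,0,0],[1,0.86,0,0]]'|tail -3; python3 -m inch '[[1,0.86,0,0],[1,0.86,0,0],[1,0.86,0,0],[1,0.86,0,0],[1,0.86,0,0]]'
```

```text
time: 1.33
tcp_pos: [331.9, 268.8, 281.5]
tool_rot: [[0.921, -0.39, 0.0], [-0.39, -0.921, 0.0], [0.0, -0.001, -1.0]]
force: [0.8, 0.9, -0.6]
grip_width: 85.2
finger_force: 0.0
force: [0.4, -1.1, -0.1]
grip_width: 85.2
finger_force: 0.0
force: [0.3, 0.5, 0.3]
grip_width: 85.1
finger_force: 0.0
time: 2.58
tcp_pos: [507.6, -85.9, 281.4]
tool_rot: [[0.921, -0.39, 0.0], [-0.39, -0.921, 0.0], [0.0, -0.0, -1.0]]
force: [0.6, 0.3, 0.4]
grip_width: 84.9
finger_force: 0.0
```

```bash
cat > w.py <<'E'
from h import *
import sys
st=readout.read_state(); ci=camera_info("wrist"); im=capture("wrist")
cv2.imwrite(sys.argv[1],im[:,:,::-1])
print(st["time"],st["tcp_pos"].round(1),st["tool_rot"].round(3).tolist(),st["grip_width"],st["force"].round(1))
for n in sys.argv[2:]:
    for d in spotter.spot_point("wrist",n)[:4]: print(n,np.round(d["centre"],1),round(d["score"],2))
print("expect griptop",proj(ci,[600,-277,107]),"cam at",(-np.array(ci["R"]).T@ci["t"]).round(0))
json.dump({k:np.array(v).tolist() for k,v in ci.items()},open(sys.argv[1]+".json","w"))
E
python3 w.py pics/w1.png hanger_mid stand_mid
```

```text
2.5833 [507.6 -85.9 281.4] [[0.921, -0.39, 0.0], [-0.39, -0.921, 0.0], [0.0, -0.0, -1.0]] 84.90210534571192 [0.6 0.3 0.4]
hanger_mid [484.6  87. ] 0.93
hanger_mid [261.1  39.5] 0.88
hanger_mid [375.7  33.5] 0.7
expect griptop (np.float64(397.0969410496159), np.float64(19.706910528981098)) cam at [ 567. -112.  423.]
```

```bash
python3 -m inch '[[1,0.88,0,0],[1,0.88,0,0],[1,0.88,0,0],[1,0.88,0,0],[1,0.88,0,0]]'|tail -3;  python3 -m inch '[[0,0.8,0,0],[0,0.8,0,0],[0,0,0,0]]' |head -2; python3 w.py pics/w2.png hanger_mid stand_mid
```

```text
force: [0.6, 0.4, 0.0]
grip_width: 85.1
finger_force: 0.0
time: 3.4
tcp_pos: [551.7, -235.5, 281.3]
3.4 [ 551.7 -235.5  281.3] [[0.92, -0.392, -0.0], [-0.392, -0.92, -0.0], [-0.0, 0.001, -1.0]] 85.25299491425497 [-0.1  1.4  0.5]
hanger_mid [365.9  55.4] 0.97
hanger_mid [170.  125.1] 0.88
hanger_mid [278.5 231.7] 0.74
hanger_mid [273.9 119. ] 0.68
stand_mid [275.3 229.7] 0.69
expect griptop (np.float64(275.36477372147505), np.float64(121.33273425443548)) cam at [ 611. -261.  423.]
```

View pics/w2.png

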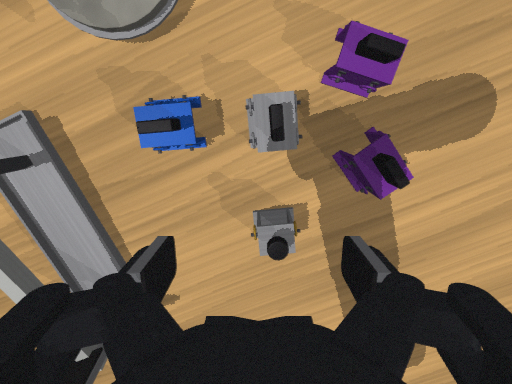

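The wrist view shows the grey hanger at (275,121). Its black grip is nearly parallel to the image's vertical (tool x). The stand is at (277,235), with blue at (168,125) and purple at (375,165).

```bash
cat > g.py <<'E'
from h import *
w1,w2=[json.load(open(f"pics/w{i}.png.json")) for i in(1,2)]
print("hanger_mid",tri([(w1,(375.7,33.5)),(w2,(273.9,119.))]))
im=cv2.imread("pics/w2.png",0)
m=np.zeros_like(im); m[98:148,264:290]=(im[98:148,264:290]<60)
n,l,s,c=cv2.connectedComponentsWithStats(m); k=1+s[1:,4].argmax(); print(s[k],c[k])
im1=cv2.imread("pics/w1.png",0)
def back(ci,uv,z):
    f=192/np.tan(np.radians(ci["vertical_fov"])/2);R=np.array(ci["R"]);C=-R.T@np.array(ci["t"])
    d=np.c_[(uv-[ci["cx"],ci["cy"]])/f,np.ones(len(uv))]@R; return C+d*((z-C[2])/d[:,2])[:,None]
ys,xs=np.where(l==k); X=back(w2,np.c_[xs,ys].astype(float),104.)
print("rect z104",cv2.minAreaRect(X[:,:2].astype(np.float32)))
cov=np.cov(X[:,:2].T);w,V=np.linalg.eigh(cov);print("angle",np.degrees(np.arctan2(*V[::-1,1])),X.mean(0))
a=cv2.resize(cv2.imread("pics/w2.png")[70:170,220:330],None,fx=5,fy=5);b=cv2.resize(cv2.imread("pics/w1.png")[0:80,320:430],None,fx=5,fy=5)
E
python3 g.py
```

```text
hanger_mid (array([ 601.55961088, -279.12049673,   50.25503562]), array([0.19090513]))
[269 104  16  38 489] [276.39877301 122.200409  ]
rect z104 ((598.0609130859375, -277.61297607421875), (14.821564674377441, 39.8009033203125), 72.07893371582031)
angle 161.78626916772487 [ 598.47817903 -277.81717696  104.        ]
```

```bash
python3 -m inch '[[1,0.33,0,0],[1,0.33,0.5,0],[1,0.33,1,0],[0,0,1,-0.73],[0,0,1,0]]' 50 >/dev/null; python3 -m inch '[[0,0,1,0],[0,0,1,0],[0,0,1,0],[0,0,0,0]]'; python3 w.py pics/w3.png hanger_mid
```

```text
time: 4.3
tcp_pos: [598.1, -273.2, 146.6]
tool_rot: [[0.952, -0.307, -0.007], [-0.307, -0.952, 0.004], [-0.008, -0.001, -1.0]]
force: [-0.3, 0.4, -1.3]
grip_width: 50.0
finger_force: 0.0
4.3 [ 598.1 -273.2  146.6] [[0.952, -0.307, -0.007], [-0.307, -0.952, 0.004], [-0.008, -0.001, -1.0]] 50.01167808591445 [-0.3  0.4 -1.3]
hanger_mid [107.1 182.8] 0.81
hanger_mid [407.9 114.8] 0.7
hanger_mid [263. 192.] 0.62
hanger_mid [407.  260.7] 0.55
expect griptop (np.float64(262.2927541986588), np.float64(210.52402670261787)) cam at [ 661. -294.  288.]
```

View pics/w3.png

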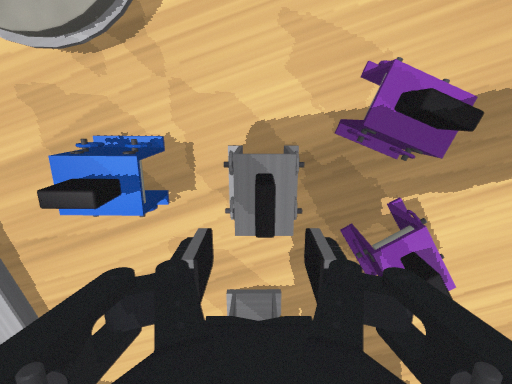

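The grip is at (265,205), vertical and centred between the fingers at about (259,250). The neighbours are clear.

```bash
python3 -m inch '[[0.1,0.15,1,0],[0,0,1,0],[0,0,1,0],[0,0,0.65,0],[0,0,0,0]]'; python3 -m inch '[[0,0,0,0],[0,0,0,0],[0,0,0,0],[0,0,0,0]]' 0
```

```text
time: 4.82
tcp_pos: [600.3, -278.4, 77.0]
tool_rot: [[0.951, -0.308, -0.003], [-0.308, -0.951, 0.001], [-0.003, -0.0, -1.0]]
force: [-0.1, -0.1, 0.1]
grip_width: 49.8
finger_force: 0.0
time: 5.15
tcp_pos: [602.5, -279.4, 80.7]
tool_rot: [[0.952, -0.308, 0.004], [-0.308, -0.952, -0.001], [0.005, -0.0, -1.0]]
force: [0.7, 1.6, 4.9]
grip_width: 12.9
finger_force: 60.4
```

```bash
python3 -m inch '[[0,0,-0.5,0],[0,0,-1,0],[0,0,-1,0],[0,0,-1,0],[0,0,-1,0]]'; python3 -m inch '[[0,0,-1,0],[0,0,-1,0],[0,0,-1,0],[0,0,-1,0],[0,0,-1,0]]'; python3 w.py pics/w4.png
```

```text
time: 5.57
tcp_pos: [600.3, -279.0, 169.3]
tool_rot: [[0.951, -0.308, -0.001], [-0.308, -0.951, 0.001], [-0.001, -0.0, -1.0]]
force: [0.5, 0.1, -3.3]
grip_width: 12.6
finger_force: 59.1
time: 5.98
tcp_pos: [600.2, -279.0, 269.4]
tool_rot: [[0.951, -0.308, -0.001], [-0.308, -0.951, 0.001], [-0.001, -0.0, -1.0]]
force: [0.1, 0.1, -2.9]
grip_width: 12.5
finger_force: 59.1
5.9833 [ 600.2 -279.   269.4] [[0.951, -0.308, -0.001], [-0.308, -0.951, 0.001], [-0.001, -0.0, -1.0]] 12.546673943423421 [ 0.1  0.1 -2.9]
expect griptop (np.float64(256.41494417305205), np.float64(178.32415920328185)) cam at [ 662. -300.  411.]
```

View pics/w4.png

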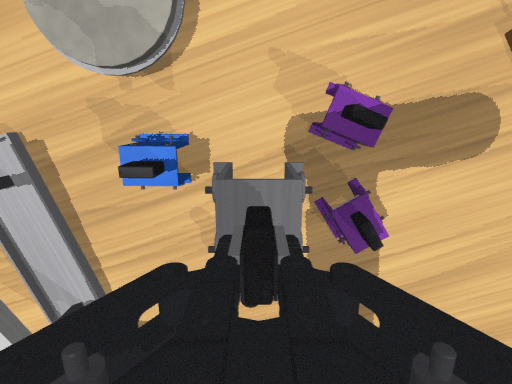

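Held straight by the grip. The force reads 3 N, which fits 0.3 kg.

```bash
python3 -m inch '[[0,0,-0.5,-0.87],[0.2,-1,-0.5,-0.87],[0.2,-1,0,-0.87],[0,-1,0,0],[0.2,-1,0,0]]'|head -3; python3 -m inch '[[0.2,-1,0,0],[0.2,-1,0,0],[0.2,-1,0,0],[0.2,-1,0,0],[0.2,-1,0,0]]'|head -3;python3 -m inch '[[0.2,-1,0,0],[0.2,-1,0,0],[0.2,-1,0,0],[0,-1,0,0],[0,0,0,0]]'|head -3; python3 w.py pics/w5.png rail_load rail_stop; python3 -m inch '[[0,-1,0,0],[0,-1,0,0],[0,-1,0,0],[0,-1,0,0],[0,0,0,0]]'|head -3; python3 w.py pics/w6.png rail_load rail_stop; python3 -c "
import cv2,numpy as np
a=[cv2.imread(f'pics/w{i}.png') for i in(5,6)]
cv2.imwrite('pics/w56.png',cv2.resize(np.hstack(a),(800,300),interpolation=cv2.INTER_AREA))"
```

```text
time: 6.45
tcp_pos: [618.4, -200.2, 288.2]
tool_rot: [[1.0, -0.0, -0.001], [-0.0, -1.0, 0.001], [-0.001, -0.001, -1.0]]
time: 6.87
tcp_pos: [638.6, -100.0, 288.1]
tool_rot: [[1.0, -0.0, -0.001], [-0.0, -1.0, 0.0], [-0.001, -0.0, -1.0]]
time: 7.28
tcp_pos: [650.7, -17.4, 287.5]
tool_rot: [[1.0, 0.003, -0.002], [0.003, -1.0, 0.002], [-0.002, -0.002, -1.0]]
7.2833 [650.7 -17.4 287.5] [[1.0, 0.003, -0.002], [0.003, -1.0, 0.002], [-0.002, -0.002, -1.0]] 12.8017215745134 [ 0.   0.3 -3.4]
rail_load [154.9 169.8] 0.86
expect griptop (np.float64(470.8492123640707), np.float64(215.81478167913318)) cam at [716. -17. 429.]
time: 7.85
tcp_pos: [650.8, 61.4, 287.8]
tool_rot: [[1.0, 0.002, -0.001], [0.002, -1.0, 0.001], [-0.001, -0.001, -1.0]]
7.85 [650.8  61.4 287.8] [[1.0, 0.002, -0.001], [0.002, -1.0, 0.001], [-0.001, -0.001, -1.0]] 12.830037386978002 [ 0.1 -0.5 -3.1]
rail_load [232. 171.] 0.56
expect griptop (np.float64(535.0639209826224), np.float64(215.7635606495191)) cam at [716.  61. 430.]
```

View pics/w56.png

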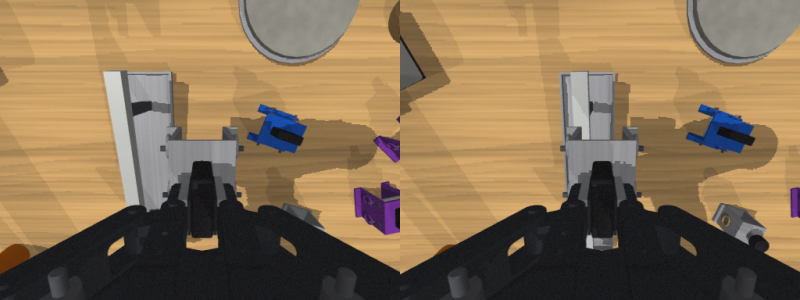

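Both views show the rail's pale top running almost vertically. Its high end is at about (147,92) in w5 and (230,92) in w6 (full-size pixels). The hanger is to its right, straight.

```bash
python3 - <<'E'
from h import *
a,b=[json.load(open(f"pics/w{i}.png.json")) for i in(5,6)]
print("load net",tri([(a,(154.9,169.8)),(b,(232,171))]))
for i,lo,hi in((5,110,230),(6,195,290)):
    g=cv2.imread(f"pics/w{i}.png",0)
    for r in (100,125,150,170): print(i,r,g[r-2:r+3,lo:hi].mean(0).astype(int)[::2].tolist())
print("high end",tri([(a,(147,92)),(b,(230,92))]))
E
```

```text
load net (array([663.04646329,  88.64241134, 148.73819124]), array([0.53328168]))
5 100 [163, 162, 161, 162, 162, 162, 162, 162, 163, 161, 149, 153, 210, 209, 210, 210, 209, 210, 210, 209, 210, 209, 200, 89, 88, 88, 89, 153, 158, 159, 160, 157, 162, 165, 175, 169, 171, 167, 168, 171, 168, 165, 170, 168, 170, 166, 165, 166, 168, 165, 162, 151, 147, 160, 156, 74, 104, 104, 156, 154]
5 125 [167, 168, 168, 166, 167, 166, 166, 165, 165, 166, 164, 164, 151, 152, 203, 205, 204, 205, 205, 205, 205, 205, 204, 204, 180, 88, 90, 89, 99, 169, 168, 169, 157, 159, 156, 161, 155, 156, 153, 155, 156, 165, 164, 164, 167, 167, 161, 160, 163, 163, 161, 157, 144, 146, 100, 80, 102, 105, 106, 105]
5 150 [171, 170, 170, 170, 169, 170, 170, 169, 169, 169, 169, 170, 169, 169, 156, 155, 190, 201, 201, 201, 201, 201, 201, 200, 200, 200, 140, 89, 88, 89, 103, 155, 165, 164, 168, 164, 169, 165, 165, 163, 165, 166, 162, 165, 161, 165, 163, 160, 157, 162, 160, 159, 158, 140, 128, 96, 75, 103, 103, 103]
5 170 [174, 174, 174, 174, 173, 173, 174, 172, 173, 173, 173, 172, 172, 171, 171, 170, 157, 159, 196, 197, 196, 
[... 537 characters left out ...]
 177, 177, 177, 98, 146, 154, 155, 155, 157, 156, 152, 150, 154, 152, 152, 147, 136, 138, 133, 100, 103, 106, 106, 105, 106, 107, 109, 110]
6 150 [155, 154, 154, 153, 153, 153, 147, 107, 93, 103, 115, 165, 159, 174, 195, 195, 196, 195, 194, 196, 194, 194, 184, 166, 128, 153, 154, 154, 154, 154, 152, 150, 153, 152, 151, 150, 134, 134, 83, 99, 103, 102, 102, 102, 102, 103, 103, 103]
6 170 [156, 155, 156, 155, 155, 155, 152, 139, 64, 116, 124, 127, 143, 112, 75, 74, 67, 61, 62, 193, 194, 195, 193, 188, 103, 152, 152, 155, 151, 152, 153, 151, 150, 151, 149, 151, 132, 88, 84, 99, 104, 104, 103, 103, 101, 57, 65, 78]
high end (array([738.47882236,  88.74144203, 149.37346058]), array([0.38839592]))
```

```bash
python3 -m inch '[[0,-0.66,0,0],[0,-0.66,0,0],[0,0,0.5,0],[0,0,1,0],[0,0,0.5,0]]'|head -3; python3 -m inch '[[0,0,0.5,0],[0,0,0,0]]'; python3 w.py pics/w7.png; python3 -c "
from h import *
from bench import capture
s=capture('scene');i=s[:,:,::-1]
cv2.imwrite('pics/c7.png',np.hstack([cv2.resize(i[180:330,190:390],(400,300)),cv2.resize(cv2.imread('pics/w7.png'),(400,300))]))"
```

```text
time: 8.42
tcp_pos: [650.5, 86.2, 246.3]
tool_rot: [[1.0, 0.0, -0.002], [0.0, -1.0, 0.001], [-0.002, -0.001, -1.0]]
time: 8.58
tcp_pos: [650.1, 85.6, 235.7]
tool_rot: [[1.0, -0.0, -0.004], [-0.0, -1.0, -0.001], [-0.004, 0.001, -1.0]]
force: [-0.1, -0.4, -3.9]
grip_width: 13.2
finger_force: 59.4
8.5833 [650.1  85.6 235.7] [[1.0, -0.0, -0.004], [-0.0, -1.0, -0.001], [-0.004, 0.001, -1.0]] 13.181719240002154 [-0.1 -0.4 -3.9]
expect griptop (np.float64(605.4806033375268), np.float64(230.85651912113815)) cam at [715.  86. 377.]
```

View pics/c7.png

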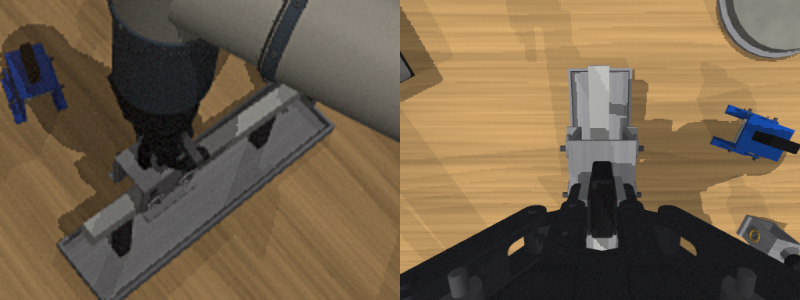

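The hanger at (602,155) is lined up over the rail, whose centre is at (599,90). I need about 3 mm to the left, then down.

```bash
python3 -m inch '[[0,-0.15,0.5,0],[0,0,0.5,0],[0,0,0.5,0],[0,0,0.4,0],[0,0,0,0]]'; python3 -m inch '[[0,0,0.25,0],[0,0,0,0]]'
```

```text
time: 9.1
tcp_pos: [649.8, 88.3, 197.2]
tool_rot: [[1.0, -0.0, -0.005], [-0.0, -1.0, -0.001], [-0.005, 0.001, -1.0]]
force: [0.1, -0.3, -4.3]
grip_width: 12.9
finger_force: 59.4
time: 9.27
tcp_pos: [650.9, 88.4, 194.5]
tool_rot: [[1.0, -0.0, -0.001], [-0.0, -1.0, -0.0], [-0.001, 0.0, -1.0]]
force: [-0.0, -0.2, -3.5]
grip_width: 13.0
finger_force: 59.5
```

```bash
python3 -m inch '[[0,0,0.25,0],[0,0,0,0]]'|sed -n '2p;4p'; python3 -m inch '[[0,0,0.15,0],[0,0,0,0]]'|sed -n '2p;4p'
```

```text
tcp_pos: [650.9, 88.5, 189.7]
force: [-0.0, 0.7, -2.7]
tcp_pos: [651.5, 88.4, 188.2]
force: [-0.1, -0.4, -1.4]
```

```bash
python3 -m inch '[[0,0,0.15,0],[0,0,0,0]]'|sed -n '2p;4p'; python3 -m inch '[[0,0,0.1,0],[0,0,0,0]]'|sed -n '2,4p'
```

```text
tcp_pos: [652.7, 88.4, 188.0]
force: [-1.8, 0.5, 9.1]
tcp_pos: [653.4, 88.3, 187.9]
tool_rot: [[1.0, 0.001, 0.01], [0.001, -1.0, 0.001], [0.01, -0.0, -1.0]]
force: [-2.9, 0.8, 13.9]
```

```bash
python3 -m inch '[[0,0,-0.15,0],[0,0,0,0],[0,0,0,0],[0,0,-0.5,0],[0,0,-1,0]]' 60; python3 -m inch '[[0,0,-1,0],[0,0,-1,0],[0,0,-1,0],[0,0,-1,0],[0,0,0,0]]'; for i in 1 2 3 4 5; do python3 -m inch '[[0,0,0,0],[0,0,0,0],[0,0,0,0],[0,0,0,0],[0,0,0,0]]' | head -1; done; python3 w.py pics/w8.png hanger_mid; python3 -c "
from h import *
from bench import capture
s=capture('scene');i=s[:,:,::-1]
t=capture('top')[:,:,::-1]
cv2.imwrite('pics/c8.png',np.hstack([cv2.resize(i[180:330,190:390],(400,300)),cv2.resize(t[80:290,80:360],(400,300))]))
for d in spotter.spot_point('top','hanger_mid'):print(d)
for d in spotter.spot_point('top','stand_mid'):print(d)
"
```

```text
time: 10.35
tcp_pos: [649.6, 88.2, 212.7]
tool_rot: [[1.0, -0.0, -0.006], [-0.0, -1.0, -0.001], [-0.006, 0.001, -1.0]]
force: [0.5, 0.8, -0.5]
grip_width: 59.9
finger_force: 0.0
time: 10.77
tcp_pos: [652.4, 88.0, 300.5]
tool_rot: [[1.0, -0.0, 0.008], [-0.0, -1.0, 0.001], [0.008, -0.001, -1.0]]
force: [-0.9, 0.0, 0.9]
grip_width: 60.2
finger_force: 0.0
time: 11.18
time: 11.6
time: 12.02
time: 12.43
time: 12.85
12.85 [651.   88.4 295.3] [[1.0, -0.0, 0.0], [-0.0, -1.0, 0.0], [0.0, -0.0, -1.0]] 59.85634638485816 [0.4 0.8 0.6]
hanger_mid [428.5 171.7] 0.75
hanger_mid [254.6 329.3] 0.55
expect griptop (np.float64(550.6204968544697), np.float64(213.45453841480608)) cam at [716.  88. 437.]
{'centre': [268.3, 150.0], 'score': 0.79}
{'centre': [367.4, 216.7], 'score': 0.76}
{'centre': [153.6, 230.5], 'score': 0.74}
{'centre': [298.3, 234.5], 'score': 0.55}
```

View pics/c8.png

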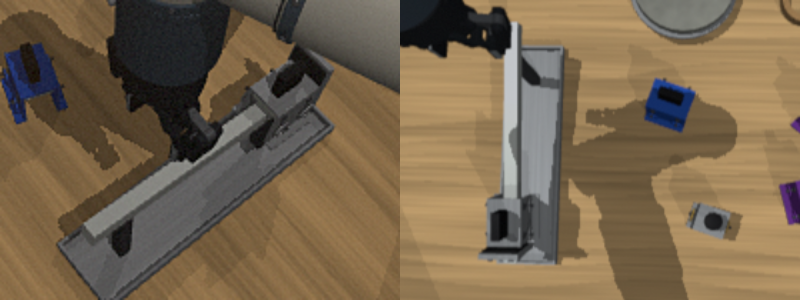

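The hanger has rolled down to the stop plate and sits straight (right half at about (505,220)). I'll check its position numerically before handing in.

```bash
python3 - <<'E'
from h import *
w=json.load(open("pics/w8.png.json"));t=camera_info("top")
print(tri([(w,(254.6,329.3)),(t,(153.6,230.5))]),proj(t,[447.5,88.5,129]),proj(w,[447.5,88.5,129]))
print(close_job())
E
```

```text
(array([455.97826275,  89.86977849, 138.48739351]), array([5.27184183])) (np.float64(153.70843116459434), np.float64(234.9622770127953)) (np.float64(258.4046712245911), np.float64(328.3326041378323))
the job is handed in; nothing more can be done
None
```

The roller hanger was set on the high half of the rail and let go; it rolled down by itself and came to rest against the stop plate, sitting straight, with the other holder left where it stood. The job is handed in at about 13 s; no verdict came back, and my last position check put the hanger within about 1 cm of its expected resting place.

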